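# Put the glass-lathe hand tools back in their trays

### The arm

A 6-joint arm with a two-finger parallel gripper is mounted at the origin on the work surface. World frame = base frame: x ahead of the robot, y to its left, z up, the work surface at z = 0. Lengths are in mm, angles in rad, forces in N, time in s.
With the tool pointing down it reaches from about 350 to 875 mm from the base axis. Payload 4.2 kg.
Tool frame: the origin (TCP) lies midway between the tips of the shut fingers; the grasp point (between the pads) lies 19 mm behind it (arm.grip_depth is the distance from the TCP to the grasp point, in mm); z points along the fingers, x is the direction in which the jaws open and shut, and the axes are right-handed (so a half turn about z gives the same grasp; the last joint's range is limited). The gripper opens to 85 mm and grips with 20 to 120 N. Pads are 22 mm wide; open, the fingers measure 114 mm over their backs; the gripper's body (76 mm by 85 mm) begins 54 mm behind the grasp point. The pads swing forward as they close: fully open they stand 13 mm farther back than shut.
Start: joints at [0.259, 0.385, 0.008, 0, -1.194, -0.259], TCP at [624.979, 0.025, 203.412] pointing down, gripper open.
Joint ranges: [-3.14, 3.14], [-1.21, 2.06], [-1.07, 1.41], [-3.16, 2.05], [-2.99, -0.16], [-3.1, 3.1]. Speed limits (rad/s): [2.79, 2.79, 3.14, 3.14, 3.14, 3.14].

### API

Orientations are given as a unit quaternion [x, y, z, w].
In Python, from bench import arm, eyes, find_in, silhouettes gives the robot as it stands. The module is installed in compiled form; this text tells all that it offers.
- The arm moves only by the tool play_rows, never from a script. Its arguments are lists of equal length, an entry for each row: "offset": the shift along the world's x, y, z in mm, a list of three; "turn": the turn about the world's z in rad. In form: {"offset": [[x, y, z], ...], "turn": [turn, ...]}. A call has 1 to 12 rows; each row shifts and turns the pose as measured when the row begins; what a row does not reach is not made up. A row lasts 1/10 s, in which the tool goes at most 50 mm and 8.59 degrees, less where a joint would pass 70% of its speed; a pose out of reach is approached as far as the arm can. A call is refused whole if a number of a shift passes 50 or a number of a turn 0.15, either way. A call with a gripper value outside its range is refused whole. "grip" is the gripper's target within -1 to 1 (fully open at 1, half-way at 0, shut at -1), set as the call begins (left out, the last holds). The fingers move at their own pace and stop on an object; the grip force is fixed at half the most. Time passes only in rows, so rows that do not move let the fingers close. It gives the time, the measured TCP pose, the force and the opening at its end, in the units of the state.
- arm.read_state(): the state, without advancing time (a new reading comes with each control period).
- eyes.get_image(name): name is "scene" or "side" or "wrist"; returns (picture, depth): 384x512x3 uint8, red, green, blue; 384x512 float32, mm along the optical axis (not along the pixel's ray), 0 where there is no reading.
- eyes.camera_params(name): a dict with "camera_matrix" (3x3 intrinsics, pixels), "dist" ([k1, k2, p1, p2, k3] as OpenCV has them; the pictures are not rectified), "camera_from_world" (4x4, takes a point from world to camera coordinates). Camera axes: x right, y down, z forward; pixel columns grow to the right and rows downward; lengths in mm; the calibration is good to about 2 mm. A picture is of the moment at which its call begins: read the wrist's pose just before it. camera_params takes no time and is no camera call; for the wrist camera it gives the pose at the moment of the call.
- arm.job_done(): hands the job in, once; it reports no verdict.
Trained networks look in the newest picture that a camera, given by its name, has taken for a name from the list of things; names that differ only in an ending like _2 or _b are one class to them, and where a whole thing is asked for, a point or a joint stands for the part that bears it (a point fixed in the world has none). Each returns a list of dicts, best first, with "score" (0 to 1); they miss things now and then, are a little off and sometimes report something else, mostly with a low value. They report only what shows in the picture. A call takes as long as a camera call.
- find_in(camera, query): "bbox" ([centre column, centre row, width, height] in pixels, round what is visible of it).
- silhouettes(camera, query): "mask" (384x512 bool, what is visible of it) and "bbox" ([centre column, centre row, width, height] in pixels, round what is visible of it).
The state is a dict: "clock": time; "joints": joint angles; "joint_vel": joint speeds; "joint_efforts": joint torques, N m; "position": TCP position; "ee_rot": TCP orientation; "contact_force": force on the tool from outside, world axes, zero at the start; "wrist_torque": the same for the moment, N m; "gripper_width": finger opening in mm.
Only numpy, scipy, OpenCV 4.12 (cv2) and the standard library are available. Lean on these libraries where they do the work, as an engineer would, in place of code of your own. Each camera call takes 0.05 s, during which the arm holds its last target. There are 200 camera calls.

### The job

Tidy the glass-lathe bench: lay the chuck key, the carbon paddle, the dial caliper and the micrometer each flat into the tray pocket cut to its shape, pointing the way the pocket does and resting fully down on its floor. Set the tools down rather than dropping them, and do not push aside or tip the two finished glass pieces, the conical flask and the measuring cylinder.

Things in the scene. Friction and masses are not known exactly. Their poses are not given: they have to be found in the camera images.
- chuck_key_center (a point): Steel T-handled chuck key lying flat, 250 g: round shaft 16 mm thick along x, with a cross bar (10 mm, ball ends of 16 mm, 92 mm overall along y) 40 mm behind this point (-x); shaft end face at -48 mm, the 10 mm square tip ends at +46 mm. The point is on the shaft's axis, half-way up (8 mm above the underside). Grip across the shaft here (16 mm).
- paddle_center (a point): Carbon paddle lying flat, 120 g: round light-wood handle 22 mm thick from -75 to +10 mm along x, brass ferrule, then a black graphite blade 58 x 46 x 16 mm from +20 to +78 mm. The point is on the handle's axis, half-way up (11 mm above the underside). Grip across the handle here (22 mm).
- caliper_center (a point): Steel dial caliper lying flat, white dial up, 160 g: beam 16 x 5 mm along x from -62 to +78 mm, slider block 44 (x) x 32 (y) x 14 mm with a round dial on top (17 mm in all), long jaws at x -62 to -31 mm reaching to y -49 mm, short jaws to y +23 mm. Point: centre of the slider block, half-way up (7 mm above the underside). Grip the block across y (32 mm).
- micrometer_center (a point): Outside micrometer lying flat, 200 g: round steel thimble 15 mm thick from -18 to +24 mm along x with a ratchet stub to +38 mm, and a grey C-shaped frame 13 mm thick from -30 to -93 mm, bulging to y = -47 mm. The point is on the thimble's axis, half-way up (7.5 mm above the underside). Grip across the thimble here (15 mm).
- chuck_key_tray_spot (a point): Fixed black foam tray, 180 x 122 x 8 mm; yellow T-shaped pocket, bar of the T towards -x. 5 mm deep, floor 3 mm over the bench, 8 mm free round the tool; a grey finger channel 60 mm wide, as deep, crosses the tray here. Point: on the floor under the tool's point (tray middle; key point ends 8 mm above it); x as the tool's x must point, not opposite.
- paddle_tray_spot (a point): Fixed black foam tray, 180 x 122 x 8 mm; yellow paddle-shaped pocket, narrow handle end at -x, wider blade end at +x. 5 mm deep, floor 3 mm over the bench, 8 mm free round the tool; a grey finger channel 60 mm wide, as deep, crosses the tray here. Point: on the floor under the tool's point (tray middle; paddle point ends 11 mm above it); x as the tool's x must point, not opposite.
- caliper_tray_spot (a point): Fixed black foam tray, 180 x 122 x 8 mm; yellow caliper pocket: long slot, jaws' pocket at -x, deeper to -y than +y. 5 mm deep, floor 3 mm over the bench, 8 mm free round the tool; a grey finger channel 60 mm wide, as deep, crosses the tray here. Point: on the floor under the tool's point (8 mm to -x of tray middle; its point ends 7 mm above it); x as the tool's x must point, not opposite.
- micrometer_tray_spot (a point): Fixed black foam tray, 180 x 122 x 8 mm; yellow micrometer pocket: narrow slot at +x, C-frame pocket at -x, -y. 5 mm deep, floor 3 mm over the bench, 8 mm free round the tool; a grey finger channel 60 mm wide, as deep, crosses the tray here. Point: on the floor under the tool's point (22 mm to +x of tray middle; its point ends 7.5 mm above it); x as the tool's x must point, not opposite.
- flask_center (a point): Finished conical glass flask, 42 mm wide at the foot and 88 mm high, standing among the tools, 80 g; the point is on its axis half-way up. Not to be pushed aside or tipped.
- cylinder_center (a point): Finished glass measuring cylinder, foot 56 mm wide, 122 mm high, standing left of the trays, 110 g; the point is on its axis half-way up. Not to be pushed aside or tipped.

How it is judged (in metres and radians):
At the end, for the whole second after the job is handed in: Each of the four tools lies flat (within 0.06 rad) and released in its own pocket, resting on the pocket's floor (within 3 mm), its point within 14 mm horizontally of the pocket's point and its axis within 0.25 rad, at rest (under 0.02 m/s); both glass pieces stand within 20 mm of where they were (horizontal distance between chuck_key_center and chuck_key_tray_spot below 0.014 m and angle between the x axis of chuck_key_center and the x axis of chuck_key_tray_spot, either way round below 0.25 rad and z of chuck_key_center in the frame of chuck_key_tray_spot below 0.011 m and angle between each of chuck_key_center, paddle_center, caliper_center, micrometer_center's own z axis and vertical below 0.06 rad and linear speed of each of chuck_key, paddle, caliper, micrometer below 0.02 m/s and contact force between the fingers and chuck_key below 0.05 N and horizontal distance between paddle_center and paddle_tray_spot below 0.014 m and angle between the x axis of paddle_center and the x axis of paddle_tray_spot, either way round below 0.25 rad and z of paddle_center in the frame of paddle_tray_spot below 0.014 m and contact force between the fingers and paddle below 0.05 N and horizontal distance between caliper_center and caliper_tray_spot below 0.014 m and angle between the x axis of caliper_center and the x axis of caliper_tray_spot, either way round below 0.25 rad and z of caliper_center in the frame of caliper_tray_spot below 0.01 m and contact force between the fingers and caliper below 0.05 N and horizontal distance between micrometer_center and micrometer_tray_spot below 0.014 m and angle between the x axis of micrometer_center and the x axis of micrometer_tray_spot, either way round below 0.25 rad and z of micrometer_center in the frame of micrometer_tray_spot below 0.0105 m and contact force between the fingers and micrometer below 0.05 N and distance of each of flask_center, cylinder_center from where it was at the start of the episode below 0.02 m and angle between each of flask_center, cylinder_center's own z axis and vertical below 0.1 rad); the robot touches nothing.
It fails at once if a tool is dropped or thrown: it moves faster than 0.8 m/s (a fall of more than 33 mm) with no finger on it ((linear speed of chuck_key above 0.8 m/s and contact force between the fingers and chuck_key below 0.01 N) or (linear speed of paddle above 0.8 m/s and contact force between the fingers and paddle below 0.01 N) or (linear speed of caliper above 0.8 m/s and contact force between the fingers and caliper below 0.01 N) or (linear speed of micrometer above 0.8 m/s and contact force between the fingers and micrometer below 0.01 N)).
It fails at once if the glass flask is pushed more than 20 mm or tipped (distance of flask_center from where it was at the start of the episode above 0.02 m or angle between flask_center's own z axis and vertical above 0.25 rad).
It fails at once if the glass cylinder is pushed more than 20 mm or tipped (distance of cylinder_center from where it was at the start of the episode above 0.02 m or angle between cylinder_center's own z axis and vertical above 0.25 rad).
It also fails if it takes over 122 s, if anything falls off the work surface, if the arm or the gripper's body presses on something with over 40 N, if the wrist force passes 120 N, or if a joint passes its speed limit or range.

## Working session

There is one attempt and no reset: what is moved stays moved. The work goes in short steps, Python scripts to look and compute and a tool call to move; the robot and the scene stay as the last step left them, time stands still between calls to the robot, and variables do not carry over. Pictures are saved under pics/ and viewed, on a budget of 14 in all, crops included, one or two more only if the job needs it, and the job is handed in when it is done.

Besides the shell and the picture viewer there is one more tool, called after "Call:" as a command line: name --pt "numbers of a row" for each row, then --argument value for the rest. play_rows: Moves the arm, as the interface text tells. Its arguments: {"type":"object","properties":{"offset":{"type":"array","items":{"type":"array","items":{"type":"number"}}},"turn":{"type":"array","items":{"type":"number"}},"grip":{"type":"number"}},"required":["offset","turn"]}

```bash
mkdir -p pics; cat > h.py <<'E'
import numpy as np, cv2
from bench import arm, eyes, find_in, silhouettes
def shot(n):
    p=eyes.camera_params(n); im,d=eyes.get_image(n)
    return im,d,p
def world(d,p):
    "world xyz for each pixel"
    K=np.array(p["camera_matrix"],float);D=np.array(p["dist"],float);T=np.linalg.inv(np.array(p["camera_from_world"],float))
    v,u=np.mgrid[:384,:512]
    q=cv2.undistortPoints(np.stack([u,v],-1).reshape(-1,1,2).astype(float),K,D).reshape(384,512,2)
    P=np.concatenate([q,np.ones((384,512,1))],-1)*d[...,None]
    return P@T[:3,:3].T+T[:3,3]
def save(n,im): cv2.imwrite("pics/"+n,im[...,::-1])
E
python3 - <<'E'
from h import *
print(arm.read_state())
ims=[]
names=["chuck_key_center","paddle_center","caliper_center","micrometer_center","flask_center","cylinder_center","chuck_key_tray_spot","paddle_tray_spot","caliper_tray_spot","micrometer_tray_spot"]
for c in ["scene","side","wrist"]:
    im,d,p=shot(c); save(c+"0.png",im); W=world(d,p)
    np.savez(c+"0.npz",im=im,d=d,W=W)
    T=np.linalg.inv(np.array(p["camera_from_world"]));print(c,T[:3,3].round(),T[:3,2].round(2))
    for n in names:
        for r in find_in(c,n)[:2]:
            b=np.round(r["bbox"]).astype(int); print(c,n,round(r["score"],2),b, W[min(b[1],383),min(b[0],511)].round())
E
```

```text
{'clock': 0.0, 'joints': array([ 2.58573021e-01,  3.85545980e-01,  6.62701201e-03, -4.99133363e-04,
       -1.19401597e+00, -2.58608232e-01]), 'joint_vel': array([-0.00036935,  0.00025752,  0.00177079,  0.00041102,  0.00077525,
        0.00124019]), 'joint_efforts': array([-9.55001960e-04, -3.92286408e+01,  1.88399577e+01,  4.18616563e+00,
       -4.72148502e-03,  8.27910434e-07]), 'position': array([ 6.24349472e+02, -1.97359509e-03,  2.02328490e+02]), 'ee_rot': array([ 1.09676493e-04,  9.99999395e-01, -4.91912118e-05, -1.09306978e-03]), 'contact_force': array([ 0.19609443, -0.42961061,  0.5654673 ]), 'wrist_torque': array([ 0.02388923, -0.0129026 , -0.00594906]), 'gripper_width': 85.59553595536602}
scene [1285.  -35.  954.] [-0.66  0.06 -0.75]
scene chuck_key_center 0.68 [227 185   7  13] [452. -12.  17.]
scene chuck_key_center 0.49 [101 183  37  29] [ 408. -353.   15.]
scene paddle_center 0.82 [363 170  48  32] [440. 362.  22.]
scene caliper_center 0.67 [290 177  48  23] [439. 160.  15.]
scene micrometer_center 0.82 [162 192  51  24] [ 446. -187.    2.]
scene flask_center 0.42 [228
[... 869 characters left out ...]
1] [435. 151.  10.]
side chuck_key_tray_spot 0.83 [234 166  60  42] [614. 252.   3.]
side paddle_tray_spot 0.59 [319 216  62  57] [ 638. -101.    2.]
side caliper_tray_spot 0.63 [276 188  65  47] [636.  75.   2.]
side micrometer_tray_spot 0.77 [355 258  73  54] [ 585. -269.    4.]
wrist [625. -75. 374.] [ 0.    0.3  -0.96]
wrist caliper_center 0.75 [385 248  20  49] [447. 121.   6.]
wrist flask_center 0.85 [412 173  65  44] [453.   1.  56.]
wrist chuck_key_tray_spot 0.71 [264 316 126  58] [616. 237.   3.]
wrist paddle_tray_spot 0.87 [237  85 165 129] [650. -93.   5.]
wrist caliper_tray_spot 0.8 [245 221 137  92] [642.  81.   3.]
wrist caliper_tray_spot 0.24 [263 314 124  54] [617. 233.   4.]
```

```bash
cat >> h.py <<'E'
def ortho(im,p,x0,x1,y0,y1,s,z=4):
    "top view rectified on plane z; columns: y decreasing (left=+y), rows: x decreasing"
    K=np.array(p["camera_matrix"],float);D=np.array(p["dist"],float);T=np.array(p["camera_from_world"],float)
    xs=np.arange(x1,x0,-1/s); ys=np.arange(y1,y0,-1/s)
    X,Y=np.meshgrid(xs,ys,indexing="ij"); P=np.stack([X,Y,np.full_like(X,z)],-1).reshape(-1,3)
    uv=cv2.projectPoints(P,cv2.Rodrigues(T[:3,:3])[0],T[:3,3],K,D)[0].reshape(*X.shape,2).astype(np.float32)
    return cv2.remap(im,uv,None,cv2.INTER_CUBIC)
def grid(o,x1,y1,s,step=50):
    o=o.copy()
    for y in range(-600,600,step):
        c=int((y1-y)*s)
        if 0<=c<o.shape[1]: cv2.line(o,(c,0),(c,6),(255,0,255),1); cv2.putText(o,str(y),(c,16),0,.33,(255,0,255),1)
    for x in range(200,900,step):
        r=int((x1-x)*s)
        if 0<=r<o.shape[0]: cv2.line(o,(0,r),(6,r),(255,0,255),1); cv2.putText(o,str(x),(8,r+4),0,.33,(255,0,255),1)
    return o
E
python3 - <<'E'
from h import *
im=np.load("scene0.npz")["im"]; p=eyes.camera_params("scene")
a=grid(ortho(im,p,340,740,-440,500,.85),740,500,.85)
im=np.load("side0.npz")["im"]; p=eyes.camera_params("side")
b=grid(ortho(im,p,340,740,-440,500,.85),740,500,.85)
o=np.hstack([np.vstack([a,b])][:1]);print(o.shape); save("top0.png",o[:600,:800])
E
```

```text
(680, 799, 3)
```

View pics/top0.png

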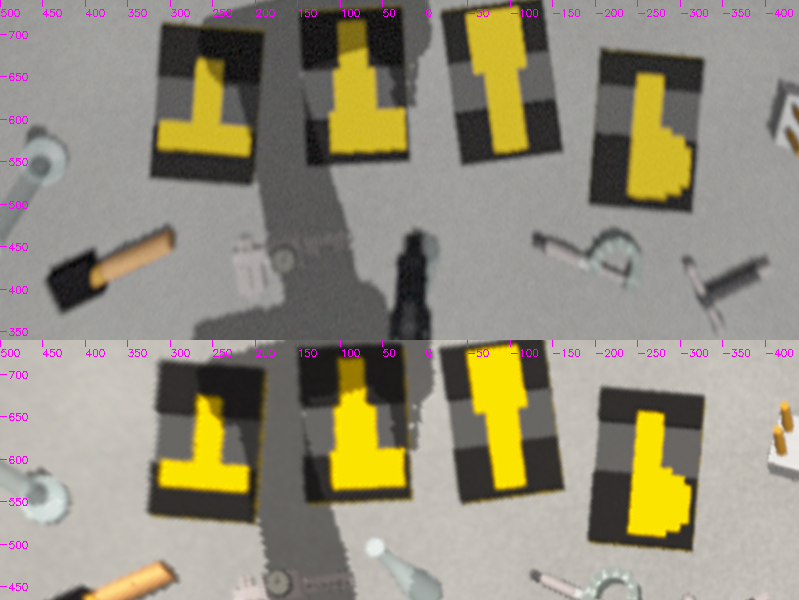

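```bash
cat >> h.py <<'E'
from scipy.spatial import cKDTree
from scipy.optimize import minimize
def poly(name):
    m=np.zeros((221,261),np.uint8) # row: y+110, col: x+130
    R=lambda x0,x1,y0,y1: cv2.rectangle(m,(130+x0,110+y0),(130+x1,110+y1),1,-1)
    C=lambda x,y,r: cv2.circle(m,(130+x,110+y),r,1,-1)
    if name=="chuck_key": R(-48,36,-8,8);R(36,46,-5,5);R(-45,-35,-40,40);C(-40,38,8);C(-40,-38,8)
    if name=="paddle": R(-75,20,-11,11);R(20,78,-23,23)
    if name=="caliper": R(-62,78,-8,8);R(-22,22,-16,16);R(-62,-31,-49,23)
    if name=="micrometer":
        R(-18,24,-7,7);R(24,38,-4,4);R(-30,-18,-4,4)
        q=np.zeros_like(m); cv2.ellipse(q,(130-61,110-8),(32,39),0,180,360,1,-1); cv2.ellipse(q,(130-61,110-8),(20,27),0,180,360,0,-1); m|=q
        R(-93,-80,-10,8);R(-42,-30,-10,8)
    return m
def template(name,pocket):
    m=poly(name)
    if pocket:
        if name=="micrometer": cv2.rectangle(m,(130-93,110-40),(130-30,110),1,-1)
        m=cv2.dilate(m,cv2.getStructuringElement(cv2.MORPH_ELLIPSE,(17,17)))
    return m
def fit(P,name,pocket,angles):
    m=template(name,pocket); dt=cv2.distanceTransform(1-m,cv2.DIST_L2,5)
    yx=np.argwhere(m)[::1]; S=np.stack([yx[:,1]-130,yx[:,0]-110],1)[::7].astype(float)
    rng=np.random.default_rng(0); P=P[rng.permutation(len(P))[:1500]]; tree=cKDTree(P)
    def cost(v,t=12):
        c,s=np.cos(v[2]),np.sin(v[2]); R=np.array([[c,-s],[s,c]])
        L=(P-v[:2])@R
        i=np.clip(np.round(L[:,1]+110).astype(int),0,220);j=np.clip(np.round(L[:,0]+130).astype(int),0,260)
        d1=dt[i,j]
        d2=np.maximum(tree.query(S@R.T+v[:2])[0]-2,0)
        return np.minimum(d1,t).mean()+np.minimum(d2,t).mean()
    best=None
    for a in angles:
        sc=S.mean(0); R=np.array([[np.cos(a),-np.sin(a)],[np.sin(a),np.cos(a)]]); c=P.mean(0)-R@sc
        sim=np.array([[0,0,0],[15,0,0],[0,15,0],[0,0,.3]])+np.r_[c,a]
        r=minimize(cost,np.r_[c,a],method="Nelder-Mead",options=dict(initial_simplex=sim,xatol=.02,fatol=1e-4,maxiter=400))
        if best is None or r.fun<best.fun: best=r
    return np.r_[best.x[:2].round(1),best.x[2].round(3)],round(best.fun,2)
E
cat > m1.py <<'E'
from h import *
trays=dict(chuck_key=(615,250),paddle=(645,-92),caliper=(645,83),micrometer=(590,-265))
tools=dict(chuck_key=(410,-355),paddle=(435,360),caliper=(438,157),micrometer=(444,-192))
for cam in ["scene","side"]:
    z=np.load(cam+"0.npz"); im,W=z["im"],z["W"]
    hsv=cv2.cvtColor(im,cv2.COLOR_RGB2HSV)
    yel=(hsv[...,0]>20)&(hsv[...,0]<35)&(hsv[...,1]>150)&(hsv[...,2]>50)
    for n,c in trays.items():
        k=yel&(np.hypot(W[...,0]-c[0],W[...,1]-c[1])<115)
        print(cam,"tray",n,k.sum(),"z",np.median(W[k][:,2]).round(1),fit(W[k][:,:2],n,True,[-.3,0,.3]))
    for n,c in tools.items():
        k=(np.hypot(W[...,0]-c[0],W[...,1]-c[1])<110)&(W[...,2]>5)&(W[...,2]<30)
        print(cam,"tool",n,k.sum(),"ztop",np.percentile(W[k][:,2],90).round(1),fit(W[k][:,:2],n,False,np.arange(-3,3.2,.5)))
E
python3 m1.py
```

```text
scene tray chuck_key 822 z 2.7 (array([ 6.160e+02,  2.568e+02, -7.000e-02]), np.float64(0.45))
scene tray paddle 1275 z 2.6 (array([ 6.458e+02, -8.980e+01,  1.360e-01]), np.float64(0.15))
scene tray caliper 1231 z 2.8 (array([6.313e+02, 8.310e+01, 4.200e-02]), np.float64(0.13))
scene tray micrometer 990 z 3.2 (array([ 6.092e+02, -2.618e+02, -9.500e-02]), np.float64(0.43))
scene tool chuck_key 355 ztop 16.9 (array([ 414.9  , -362.4  ,   -1.108]), np.float64(2.83))
scene tool paddle 547 ztop 21.4 (array([434.8  , 363.   ,   2.009]), np.float64(0.47))
scene tool caliper 357 ztop 17.4 (array([447.1  , 164.9  ,  -1.389]), np.float64(1.68))
scene tool micrometer 731 ztop 14.3 (array([ 5.034e+02, -2.146e+02, -9.700e-02]), np.float64(8.44))
side tray chuck_key 383 z 3.1 (array([ 6.183e+02,  2.570e+02, -4.700e-02]), np.float64(1.23))
side tray paddle 699 z 2.9 (array([ 6.469e+02, -9.000e+01,  1.380e-01]), np.float64(0.24))
side tray caliper 616 z 2.9 (array([6.333e+02, 8.250e+01, 3.500e-02]), np.float64(0.44))
side tray micrometer 880 z 3.0 (array([ 6.112e+02, -2.616e+02, -9.700e-02]), np.float64(0.39))
side tool chuck_key 498 ztop 16.3 (array([ 412.6  , -364.6  ,   -1.102]), np.float64(2.27))
side tool paddle 367 ztop 20.7 (array([433.9  , 358.9  ,   1.992]), np.float64(0.39))
side tool caliper 224 ztop 17.4 (array([446.1  , 161.4  ,  -1.386]), np.float64(1.94))
side tool micrometer 735 ztop 14.1 (array([ 446.  , -201.6 ,    2.21]), np.float64(8.3))
```

Call:
play_rows --pt "-45 41 0" --pt "-45 41 0" --pt "-45 41 -15" --pt "-40 38 -20" --pt "0 0 0" --pt "0 0 0" --turn '[0.05,0.05,0.05,0.03,0,0]' --grip 1

```text
clock: 2.25
position: [475.4, 136.6, 173.1]
ee_rot: [-0.093, 0.996, 0.0, 0.001]
contact_force: [0.3, 0.0, 0.2]
gripper_width: 85.5
```

```bash
cat > look.py <<'E'
import sys
from h import *
n,x,y,a=sys.argv[1],*map(float,sys.argv[2:5]); pic=sys.argv[5] if len(sys.argv)>5 else None
s=arm.read_state(); im,d,p=shot("wrist"); W=world(d,p)
print("t",round(s["clock"],2),"tcp",s["position"].round(1),"phi",round(2*np.arctan2(-s["ee_rot"][0],s["ee_rot"][1]),3))
k=(np.hypot(W[...,0]-x,W[...,1]-y)<115)&(W[...,2]>4.5)&(W[...,2]<30)
m=np.zeros(k.shape,bool)
for r in silhouettes("wrist",n+"_center")[:3]:
    q=W[r["mask"]]; c=np.median(q[:,:2],0); print("sil",round(r["score"],2),r["mask"].sum(),c.round())
    if np.hypot(*(c-[x,y]))<70 and r["score"]>.3: m|=r["mask"]
print("n",k.sum(),(k&m).sum(),"ztop",np.percentile(W[k][:,2],[50,95]).round(1))
print("all",fit(W[k][:,:2],n,False,[a-.2,a,a+.2]))
m=cv2.dilate(m.astype(np.uint8),np.ones((5,5)))>0
if (k&m).sum()>100: print("mask",fit(W[k&m][:,:2],n,False,[a-.2,a,a+.2]))
if pic: save(pic,cv2.resize(im,None,fx=1.5,fy=1.5)); np.savez(pic+".npz",W=W,im=im)
E
python3 look.py caliper 447 163 -1.387 cal1.png
```

```text
t 2.25 tcp [475.4 136.6 173.1] phi 0.186
sil 0.76 2697 [445. 172.]
n 3252 2443 ztop [ 7.1 18.3]
all (array([447.4  , 163.3  ,  -1.405]), np.float64(2.54))
mask (array([447.   , 163.8  ,  -1.404]), np.float64(0.2))
```

View pics/cal1.png

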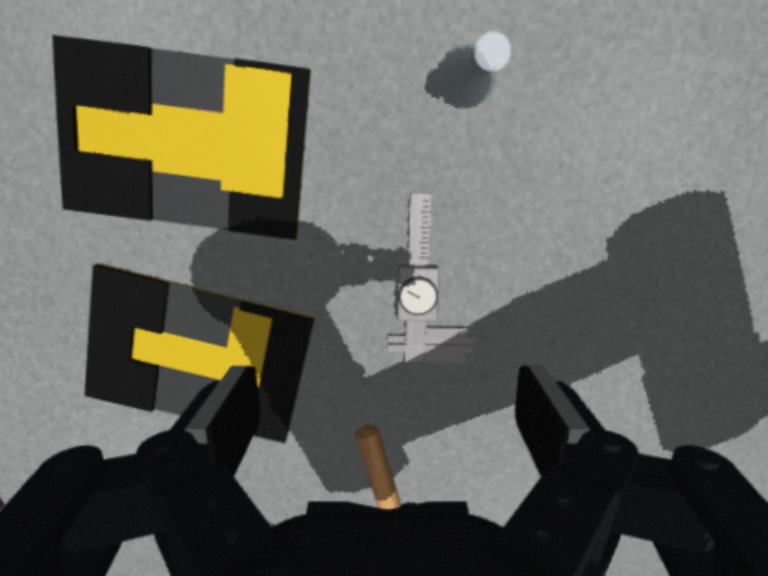

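Call:
play_rows --pt "-15 14 -40" --pt "-14 13 -40" --pt "0 0 -40" --pt "0 0 -20" --pt "0 0 0" --pt "0 0 0" --turn '[-0.02,0,0,0,0,0]'

```text
clock: 2.95
position: [456.4, 162.2, 32.8]
ee_rot: [-0.075, 0.997, 0.003, 0.008]
contact_force: [0.2, -0.2, 0.1]
gripper_width: 85.5
```

Call:
play_rows --pt "-9 1.5 -15" --pt "0 0 -10" --pt "0 0 0" --pt "0 0 0" --turn '[0.015,0,0,0]'

```text
clock: 3.35
position: [453.7, 165.5, 11.9]
ee_rot: [-0.081, 0.997, 0.006, 0.013]
contact_force: [0.0, -0.1, -0.1]
gripper_width: 85.3
```

```bash
python3 -c "
from h import *
s=arm.read_state();print(s['position'],s['ee_rot'],s['contact_force'],s['joint_vel'])"
```

```text
[453.70132966 165.45452275  11.88335949] [-0.08117438  0.99660145  0.0056451   0.01282194] [ 0.04358571 -0.11896448 -0.08398507] [-0.00866779 -0.00215602  0.0140914   0.0027318  -0.00210993  0.00023445]
```

Call:
play_rows --pt "-6.5 -1.5 -7" --pt "-1 0 -3" --pt "0 0 0" --turn '[0.005,0,0]'

```text
clock: 3.65
position: [447.3, 164.6, 3.0]
ee_rot: [-0.084, 0.996, 0.007, 0.015]
contact_force: [-0.2, 0.5, 0.4]
gripper_width: 85.3
```

```bash
python3 -c "
from h import *
s=arm.read_state();print(s['position'],s['ee_rot'],s['joints'],s['joint_efforts'])"
```

```text
[447.29825274 164.60822001   2.95008806] [-0.08356972  0.9963711   0.00681153  0.01463993] [ 0.69868109  0.38414985 -0.62462731  0.01140008 -0.53027084 -0.54106762] [-3.02298472e-02 -3.11558032e+01  1.08049455e+01  2.38355398e+00
  8.65409849e-02 -5.32194186e-03]
```

Call:
play_rows --pt "0 0 0" --pt "0 0 0" --pt "0 0 0" --pt "0 0 0" --pt "0 0 0" --pt "0 0 0" --pt "0 0 0" --turn '[0,0,0,0,0,0,0]' --grip -1

```text
clock: 4.35
position: [447.7, 165.1, 3.4]
ee_rot: [-0.084, 0.996, 0.007, 0.015]
contact_force: [0.2, -0.5, -0.6]
gripper_width: -0.1
```

```bash
python3 - <<'E'
from h import *
im,d,p=shot("wrist"); W=world(d,p); s=arm.read_state(); print(s["gripper_width"],s["contact_force"])
im2,_,_=shot("side"); c=cv2.resize(im2[150:260,150:290],(765,600)) ; 
save("miss_w.png",im); save("miss_s.png",np.hstack([cv2.resize(im,(448,336)),cv2.resize(im2[165:249,156:268],(352,264),interpolation=2)] if 0 else [np.vstack([cv2.resize(im,(512,384))]),cv2.resize(im2[150:252,170:246],(286,384),interpolation=2)]))
E
```

```text
-0.22759583092232383 [-0.26291385 -0.52656515 -0.10125212]
```

View pics/miss_s.png

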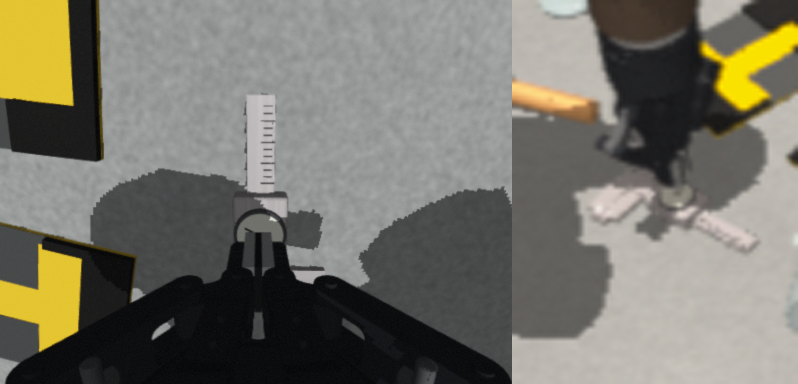

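```bash
python3 - <<'E'
from h import *
im,d,p=shot("wrist"); W=world(d,p); print(arm.grip_depth)
for r in range(205,300,6): print(r,[ (W[r,c].round(0).tolist()) for c in (246,252,265,270)])
E
```

```text
18.700000000000003
205 [[457.0, 148.0, 16.0], [454.0, 148.0, 14.0], [446.0, 146.0, 16.0], [444.0, 146.0, 15.0]]
211 [[456.0, 152.0, 15.0], [453.0, 150.0, 18.0], [446.0, 149.0, 17.0], [443.0, 149.0, 17.0]]
217 [[456.0, 154.0, 18.0], [452.0, 154.0, 18.0], [445.0, 152.0, 18.0], [442.0, 152.0, 18.0]]
223 [[455.0, 158.0, 19.0], [452.0, 158.0, 17.0], [445.0, 156.0, 17.0], [442.0, 155.0, 19.0]]
229 [[455.0, 162.0, 17.0], [451.0, 161.0, 19.0], [444.0, 160.0, 17.0], [441.0, 160.0, 17.0]]
235 [[454.0, 154.0, 40.0], [451.0, 154.0, 40.0], [445.0, 153.0, 39.0], [442.0, 153.0, 39.0]]
241 [[454.0, 155.0, 46.0], [451.0, 154.0, 46.0], [445.0, 153.0, 46.0], [442.0, 153.0, 46.0]]
247 [[453.0, 154.0, 53.0], [451.0, 154.0, 53.0], [445.0, 153.0, 53.0], [443.0, 152.0, 53.0]]
253 [[453.0, 155.0, 57.0], [450.0, 154.0, 58.0], [445.0, 153.0, 58.0], [443.0, 152.0, 58.0]]
259 [[453.0, 154.0, 63.0], [450.0, 154.0, 62.0], [445.0, 153.0, 63.0], [443.0, 152.0, 63.0]]
265 [[452.0, 154.0, 68.0], [450.0, 154.0, 68.0], [445.0, 153.0, 67.0], [443.0, 153.0, 67.0]]
271 [[452.0, 153.0, 74.0], [450.0, 156.0, 69.0], [445.0, 152.0, 73.0], [443.0, 151.0, 74.0]]
277 [[452.0, 153.0, 78.0], [450.0, 153.0, 77.0], [445.0, 152.0, 78.0], [443.0, 151.0, 78.0]]
283 [[452.0, 152.0, 82.0], [449.0, 155.0, 78.0], [445.0, 152.0, 81.0], [443.0, 151.0, 81.0]]
289 [[451.0, 152.0, 86.0], [449.0, 158.0, 78.0], [445.0, 152.0, 84.0], [443.0, 152.0, 85.0]]
295 [[451.0, 152.0, 89.0], [448.0, 160.0, 78.0], [444.0, 155.0, 84.0], [443.0, 151.0, 89.0]]
```

```bash
python3 - <<'E'
from h import *
s=arm.read_state(); T=np.linalg.inv(np.array(eyes.camera_params("wrist")["camera_from_world"])); print(s["position"],T.round(3))
R=__import__("scipy.spatial.transform",fromlist=["x"]).Rotation.from_quat(s["ee_rot"]).as_matrix()
print("cam in tool",(R.T@(T[:3,3]-s["position"])).round(1))
W=np.load("pics/cal1.png.npz")["W"]
for r in (240,244,246,248,252,258,264): print(r,[W[r,c].round(0).tolist() for c in (155,163,350,358)])
# side/scene cloud near gripper
for cam in("side","scene"):
    im,d,p=shot(cam);W=world(d,p)
    k=(np.hypot(W[...,0]-447,W[...,1]-164)<22)
    h,_=np.histogram(W[k][:,2],bins=range(0,130,5)); print(cam,h)
    dark=k&(im.max(-1)<70)&(W[...,2]>8); print(np.percentile(W[dark][:,2],[0,2,10,50]))
E
```

```text
[447.71882486 165.06756507   3.40011855] [[-9.8600e-01 -1.6800e-01 -2.1000e-02  4.5524e+02]
 [-1.6700e-01  9.3700e-01  3.0700e-01  8.8125e+01]
 [-3.1000e-02  3.0600e-01 -9.5200e-01  1.7344e+02]
 [ 0.0000e+00  0.0000e+00  0.0000e+00  1.0000e+00]]
cam in tool [ 1.00e-01 -7.52e+01 -1.71e+02]Traceback (most recent call last):
  File "<stdin>", line 5, in <module>
    fid = stack.enter_context(open(os.fspath(file), "rb"))
                              ~~~~^^^^^^^^^^^^^^^^^^^^^^^
FileNotFoundError: [Errno 2] No such file or directory: 'pics/cal1.png.npz'
```

```bash
python3 - <<'E'
from h import *
W=np.load("cal1.png.npz")["W"]
for r in (240,244,248,252,258,264,270,280,290): print(r,[W[r,c].round(0).tolist() for c in (155,163,350,358)])
for cam in("side","scene"):
    im,d,p=shot(cam);W=world(d,p)
    k=(np.hypot(W[...,0]-447,W[...,1]-164)<22)
    h,_=np.histogram(W[k][:,2],bins=range(0,130,5)); print(cam,h)
    dark=k&(im.max(-1)<70)&(W[...,2]>8); print(np.percentile(W[dark][:,2],[0,2,10,50]))
    save("now_"+cam+".png",im)
im=cv2.imread("pics/now_side.png")[120:240,150:270]; cv2.imwrite("pics/now_s.png",cv2.resize(im,(600,600),interpolation=2))
E
```

```text
240 [[587.0, 254.0, 4.0], [577.0, 252.0, 4.0], [342.0, 209.0, 1.0], [331.0, 207.0, -0.0]]
244 [[525.0, 135.0, 219.0], [521.0, 134.0, 219.0], [435.0, 118.0, 219.0], [431.0, 117.0, 219.0]]
248 [[524.0, 135.0, 223.0], [520.0, 133.0, 225.0], [435.0, 119.0, 222.0], [432.0, 118.0, 223.0]]
252 [[522.0, 135.0, 227.0], [519.0, 135.0, 225.0], [435.0, 120.0, 223.0], [434.0, 118.0, 227.0]]
258 [[521.0, 134.0, 232.0], [518.0, 136.0, 228.0], [434.0, 124.0, 222.0], [435.0, 118.0, 233.0]]
264 [[519.0, 134.0, 236.0], [518.0, 140.0, 226.0], [434.0, 126.0, 223.0], [435.0, 120.0, 233.0]]
270 [[519.0, 136.0, 237.0], [518.0, 142.0, 229.0], [434.0, 128.0, 225.0], [434.0, 123.0, 233.0]]
280 [[518.0, 140.0, 239.0], [517.0, 146.0, 229.0], [432.0, 133.0, 225.0], [433.0, 127.0, 235.0]]
290 [[517.0, 144.0, 240.0], [516.0, 151.0, 230.0], [432.0, 137.0, 228.0], [433.0, 131.0, 237.0]]
side [13 10 32 53  1  0  3  7  8  9 13 10  8  6  6 14 18 13  9  6 13  9 10  8
  5]
[39.14785481 44.29559764 55.29937693 89.17304445]
scene [24 17 54 63  4  1  0  9  7 13 12 12  6  4  2  7 16  7  4 10 14 10  8 10
  8]
[ 40.55324457  45.35542633  51.58463192 101.33704459]
```

View pics/now_s.png

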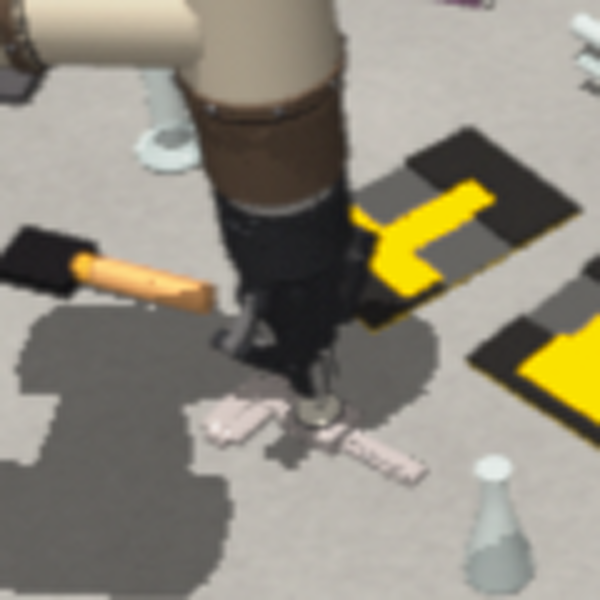

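```bash
python3 - <<'E'
from h import *
im,d,p=shot("wrist"); W=world(d,p)
for r in range(229,240): print(r,[ (W[r,c].round(1).tolist()) for c in (240,247,252,258,264,270,276)])
E
```

```text
229 [[458.1, 162.3, 18.1], [454.1, 160.9, 19.4], [451.3, 160.7, 18.8], [447.9, 160.7, 17.5], [444.4, 160.2, 17.2], [441.1, 158.9, 18.6], [437.7, 158.6, 17.9]]
230 [[458.0, 163.0, 17.9], [454.0, 162.3, 17.8], [451.2, 161.8, 17.8], [447.8, 160.7, 18.8], [444.3, 160.7, 17.4], [441.0, 159.6, 18.4], [437.5, 159.3, 17.7]]
231 [[457.9, 163.0, 19.3], [453.9, 163.0, 17.8], [451.1, 162.2, 18.2], [447.7, 161.6, 18.3], [444.3, 161.0, 18.0], [440.8, 160.6, 17.7], [437.4, 159.8, 18.0]]
232 [[457.8, 163.8, 18.9], [454.0, 155.2, 35.1], [451.5, 154.0, 36.6], [448.5, 153.6, 36.3], [445.5, 153.0, 36.4], [442.4, 152.9, 35.4], [437.4, 160.2, 18.5]]
233 [[457.7, 164.6, 18.4], [453.9, 154.2, 38.2], [451.4, 154.6, 36.5], [448.4, 153.7, 37.3], [445.4, 153.0, 37.6], [442.4, 152.7, 37.0], [437.2, 161.3, 17.6]]
234 [[457.6, 165.9, 17.1], [453.8, 154.4, 38.9], [451.4, 154.2, 38.5], [448.4, 153.6, 38.6], [445.4, 153.0, 38.7], [442.4, 152.5, 38.5], [437.2, 161.4, 18.5]]
235 [[457.5, 166.3, 17.6], [453.8, 155.1, 38.6], [451.3, 154.7, 38.5], [448.3, 153.8, 39.2], [445.4, 152.8, 40.1], [442.4, 152.7, 39.4], [437.0, 162.3, 18.1]]
236 [[457.4, 166.8, 17.9], [453.7, 154.6, 40.8], [451.2, 154.5, 40.1], [448.4, 153.3, 41.4], [445.4, 152.7, 41.5], [442.5, 152.6, 40.7], [436.9, 162.8, 18.4]]
237 [[457.3, 167.2, 18.5], [453.6, 154.4, 42.3], [451.2, 153.7, 42.8], [448.3, 153.7, 41.6], [445.4, 153.1, 41.7], [442.5, 152.4, 42.1], [436.8, 163.4, 18.3]]
238 [[457.2, 167.5, 18.9], [453.6, 154.1, 43.8], [451.1, 154.0, 43.3], [448.2, 154.0, 42.2], [445.4, 153.0, 43.0], [442.4, 152.8, 42.4], [436.5, 164.5, 17.3]]
239 [[457.2, 168.9, 17.6], [453.5, 154.4, 44.4], [451.1, 154.3, 43.7], [448.2, 153.4, 44.3], [445.4, 152.6, 44.9], [442.5, 152.5, 44.1], [436.6, 164.6, 18.5]]
```

Call:
play_rows --pt "0 0 0" --pt "0 0 0" --pt "0 0 0" --pt "0 0 0" --pt "0 0 -10" --pt "0 0 -10" --pt "0 0 -6" --pt "0 0 0" --turn '[0,0,0,0,0,0,0,0]' --grip 1

```text
clock: 5.45
position: [447.3, 164.8, -25.3]
ee_rot: [-0.084, 0.996, 0.007, 0.015]
contact_force: [0.3, -0.5, 0.6]
gripper_width: 85.6
```

Call:
play_rows --pt "0 0 -4.5" --pt "0 0 0" --pt "0 0 0" --pt "0 0 0" --pt "0 0 0" --pt "0 0 0" --pt "0 0 0" --pt "0 0 0" --turn '[0,0,0,0,0,0,0,0]' --grip -1

```text
clock: 6.25
position: [442.2, 163.8, -26.7]
ee_rot: [-0.083, 0.997, 0.005, 0.01]
contact_force: [-0.4, -0.8, -1.4]
gripper_width: 30.6
```

Call:
play_rows --pt "0 0 10" --pt "0 0 20" --pt "0 0 30" --pt "0 0 20" --pt "0 0 0" --pt "0 0 0" --turn '[0,0,0,0,0,0]'

```text
clock: 6.85
position: [441.1, 162.2, 56.4]
ee_rot: [-0.082, 0.997, 0.004, 0.008]
contact_force: [0.3, 0.1, -1.6]
gripper_width: 30.2
```

```bash
cat > held.py <<'E'
import sys
from h import *
n,a=sys.argv[1],float(sys.argv[2])
s=arm.read_state(); im,d,p=shot("wrist"); W=world(d,p); t=s["position"]
for cam in ("side","scene"):
    im2,d2,p2=shot(cam); W2=world(d2,p2)
    for r in silhouettes(cam,n+"_center")[:2]:
        q=W2[r["mask"]]; print(cam,round(r["score"],2),r["mask"].sum(),"med",np.median(q,0).round(),"z5/95",np.percentile(q[:,2],[5,95]).round())
print("t",round(s["clock"],2),"tcp",t.round(1),"phi",round(2*np.arctan2(-s["ee_rot"][0],s["ee_rot"][1]),3),"q",s["ee_rot"].round(3),"w",round(s["gripper_width"],1),"F",s["contact_force"].round(1))
for r in silhouettes("wrist",n+"_center")[:1]:
    m=r["mask"]&(W[...,2]<t[2]+60)&(W[...,2]>8); q=W[m]; print("wrist",round(r["score"],2),m.sum(),"z",np.percentile(q[:,2],[5,50,95]).round(1))
    f,c=fit(q[:,:2],n,False,[a-.2,a,a+.2]); print("fit",f,c,"rel tcp",(f[:2]-t[:2]).round(1))
    A=np.c_[q,np.ones(len(q))]; 
save(n+"_held.png",im)
E
python3 held.py caliper -1.404
```

```text
side 0.84 298 med [441. 149.  89.] z5/95 [  1. 102.]
scene 0.76 340 med [443. 150.  88.] z5/95 [ 84. 100.]
t 6.85 tcp [441.1 162.2  56.4] phi 0.164 q [-0.082  0.997  0.004  0.008] w 30.2 F [ 0.3  0.1 -1.6]
wrist 0.73 11858 z [ 88.7  90.7 102.7]
fit [443.5   159.7    -1.493] 1.56 rel tcp [ 2.4 -2.5]
```

View pics/caliper_held.png

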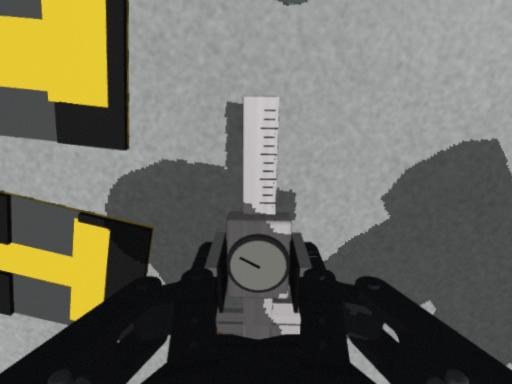

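Call:
play_rows --pt "18 -7.5 0" --pt "18 -7.5 0" --pt "18 -7.5 0" --pt "18 -7.5 0" --pt "18 -7.5 0" --pt "18 -7.5 0" --pt "18 -7.5 0" --pt "18 -7.5 0" --pt "18 -7.5 0" --pt "18 -7.5 0" --pt "10 -4 0" --pt "0 0 0" --turn '[0.13,0.135,0.135,0.135,0.135,0.135,0.135,0.135,0.135,0.135,0.1,0]'

```text
clock: 8.35
position: [633.0, 76.9, 43.3]
ee_rot: [0.742, -0.671, -0.005, 0.006]
contact_force: [0.0, -0.1, -0.9]
gripper_width: 30.4
```

```bash
python3 held.py caliper 0.04; python3 - <<'E'
from h import *
im,d,p=shot("wrist"); W=world(d,p)
g=cv2.cvtColor(im,cv2.COLOR_RGB2GRAY)
print(W[262,[240,258,275]].round(1), W[[245,262,278],258].round(1))
E
```

```text
side 0.53 283 med [599.  67.  77.] z5/95 [ 4. 88.]
side 0.23 390 med [426. 377.  15.] z5/95 [ 4. 22.]
scene 0.81 436 med [647.  80.  79.] z5/95 [72. 91.]
t 8.35 tcp [633.   76.9  43.3] phi -4.612 q [ 0.742 -0.671 -0.005  0.006] w 30.4 F [ 0.  -0.1 -0.9]
wrist 0.84 11691 z [75.3 77.7 89.5]
fit [6.369e+02 8.010e+01 1.900e-02] 1.63 rel tcp [3.9 3.2]
[[633.   86.8  91. ]
 [633.2  78.1  89.9]
 [634.1  70.   90. ]] [[642.4  79.1  89.9]
 [633.2  78.1  89.9]
 [624.8  77.3  90.7]]
```

Call:
play_rows --pt "-1 5 -10" --pt "0 0 -25" --pt "0 0 -20" --pt "0 0 0" --pt "0 0 0" --turn '[-0.06,0,0,0,0]'

```text
clock: 9.2
position: [631.2, 85.0, -8.0]
ee_rot: [0.721, -0.693, -0.003, 0.002]
contact_force: [0.2, -0.4, -0.5]
gripper_width: 30.3
```

```bash
cat > hp.py <<'E'
import sys
from h import *
s=arm.read_state(); im,d,p=shot("wrist"); save(sys.argv[1],cv2.resize(im,(640,480)))
print(s["clock"],s["position"].round(1),s["ee_rot"].round(3),round(s["gripper_width"],1))
E
python3 hp.py place1.png
```

```text
9.2 [631.2  85.   -8. ] [ 0.721 -0.693 -0.003  0.002] 30.3
```

View pics/place1.png

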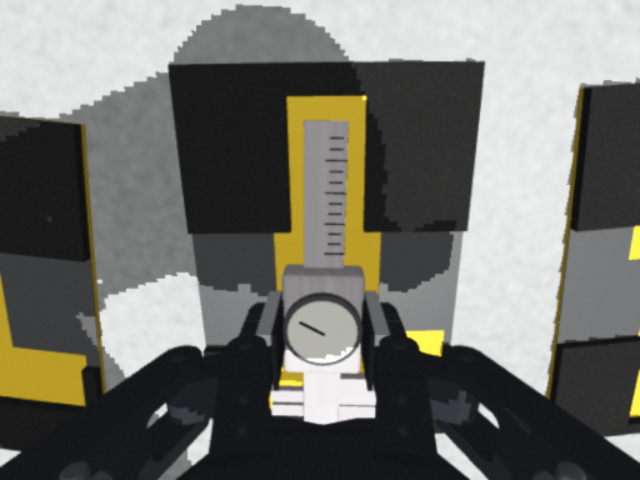

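Call:
play_rows --pt "0 -1 -8" --pt "0 0 -5" --pt "0 0 -2.5" --pt "0 0 0" --pt "0 0 0" --turn '[0,0,0,0,0]'

```text
clock: 9.75
position: [632.9, 84.5, -21.6]
ee_rot: [0.721, -0.693, -0.002, -0.0]
contact_force: [0.8, 1.0, -2.1]
gripper_width: 30.5
```

Call:
play_rows --pt "0 0 -1.5" --pt "0 0 0" --turn '[0,0]'

```text
clock: 9.95
position: [633.1, 84.5, -22.9]
ee_rot: [0.721, -0.693, -0.002, -0.0]
contact_force: [-0.4, -0.9, -1.9]
gripper_width: 30.4
```

Call:
play_rows --pt "0 0 -1" --pt "0 0 0" --pt "0 0 0" --pt "0 0 0" --pt "0 0 0" --pt "0 0 0" --pt "0 0 0" --turn '[0,0,0,0,0,0,0]' --grip 0.6

```text
clock: 10.65
position: [634.5, 84.8, -22.5]
ee_rot: [0.721, -0.693, -0.001, -0.002]
contact_force: [-0.2, -0.7, -0.4]
gripper_width: 68.3
```

Call:
play_rows --pt "0 0 15" --pt "0 0 35" --pt "0 0 45" --pt "0 0 45" --pt "0 0 20" --pt "0 0 0" --pt "0 0 0" --turn '[0,0,0,0,0,0,0]' --grip 1

```text
clock: 11.35
position: [633.0, 83.8, 149.3]
ee_rot: [0.721, -0.693, -0.0, -0.002]
contact_force: [-0.7, 0.2, -0.9]
gripper_width: 85.5
```

```bash
python3 look.py caliper 632 83 0.04 calp.png
```

```text
t 11.35 tcp [633.   83.8 149.3] phi -4.673
sil 0.88 3632 [625.  82.]
sil 0.19 18201 [655. -89.]
n 12887 3522 ztop [ 8.5 19.6]
all (array([690.9  , 104.4  ,   0.933]), np.float64(8.51))
mask (array([6.34e+02, 8.54e+01, 6.00e-03]), np.float64(0.14))
```

Call:
play_rows --pt "-24 35 0" --pt "-24 35 0" --pt "-24 35 0" --pt "-24 35 0" --pt "-24 35 0" --pt "-24 35 0" --pt "-24 35 0" --pt "-24 35 0" --pt "-10 10 0" --pt "0 0 0" --pt "0 0 0" --turn '[-0.147,-0.147,-0.147,-0.147,-0.147,-0.147,-0.147,-0.147,-0.05,0,0]'

```text
clock: 12.55
position: [417.4, 370.7, 127.6]
ee_rot: [-0.19, 0.982, -0.003, -0.015]
contact_force: [0.5, 0.1, 1.2]
gripper_width: 85.5
```

```bash
python3 look.py paddle 434.4 361 2.0 pad1.png
```

```text
t 12.55 tcp [417.4 370.7 127.6] phi 0.382
sil 0.63 4750 [431. 379.]
n 4836 4657 ztop [17.  22.3]
all (array([434.6  , 363.1  ,   2.007]), np.float64(0.36))
mask (array([434.5  , 362.4  ,   2.011]), np.float64(0.01))
```

Call:
play_rows --pt "10 -4 -30" --pt "7 -4 -40" --pt "0 0 -35" --pt "0 0 -15" --pt "0 0 0" --pt "0 0 0" --turn '[0.03,0.03,0,0,0,0]'

```text
clock: 13.25
position: [440.9, 356.8, 5.0]
ee_rot: [-0.216, 0.976, -0.003, -0.013]
contact_force: [-0.1, -0.6, 1.4]
gripper_width: 85.4
```

Call:
play_rows --pt "-6 5.5 -8" --pt "0 0 -10" --pt "0 0 -9" --pt "0 0 -3" --pt "0 0 0" --turn '[0,0,0,0,0]'

```text
clock: 13.75
position: [436.3, 364.4, -23.9]
ee_rot: [-0.216, 0.976, -0.0, -0.01]
contact_force: [-0.2, -0.5, 0.7]
gripper_width: 85.6
```

Call:
play_rows --pt "-1 -1 -4.5" --pt "0 0 0" --pt "0 0 0" --pt "0 0 0" --pt "0 0 0" --pt "0 0 0" --pt "0 0 0" --pt "0 0 0" --turn '[0,0,0,0,0,0,0,0]' --grip -1

```text
clock: 14.55
position: [436.5, 364.9, -27.2]
ee_rot: [-0.217, 0.976, 0.001, -0.008]
contact_force: [0.7, -0.1, 0.8]
gripper_width: 20.2
```

Call:
play_rows --pt "0 0 10" --pt "0 0 25" --pt "0 0 40" --pt "0 -20 40" --pt "10 -37 10" --pt "17 -37 0" --pt "17 -37 0" --pt "17 -37 0" --pt "17 -37 0" --pt "17 -37 0" --pt "17 -37 0" --pt "17 -37 0" --turn '[0,0,0,-0.1,-0.145,-0.145,-0.145,-0.145,-0.145,-0.145,-0.145,-0.145]'

```text
clock: 15.75
position: [564.2, 39.1, 108.8]
ee_rot: [0.417, 0.909, 0.008, -0.006]
contact_force: [0.6, 0.8, -1.3]
gripper_width: 19.9
```

Call:
play_rows --pt "20 -34 0" --pt "20 -34 -10" --pt "20 -34 -15" --pt "18 -22 -20" --pt "5 -5 -10" --pt "0 0 0" --pt "0 0 0" --turn '[-0.145,-0.145,-0.145,-0.13,-0.02,0,0]'

```text
clock: 16.45
position: [648.5, -100.6, 54.8]
ee_rot: [0.672, 0.741, 0.01, -0.004]
contact_force: [0.3, -0.4, -1.2]
gripper_width: 19.8
```

```bash
python3 held.py paddle 0.14
```

```text
side 0.77 206 med [ 611. -108.  100.] z5/95 [ 91. 104.]
side 0.7 1164 med [650.  72.   6.] z5/95 [ 1. 10.]
scene 0.62 711 med [692. -97.  99.] z5/95 [ 89. 104.]
t 16.45 tcp [ 648.5 -100.6   54.8] phi -1.473 q [ 0.672  0.741  0.01  -0.004] w 19.8 F [ 0.3 -0.4 -1.2]
wrist 0.63 10862 z [ 96.9 101.9 104.3]
fit [ 6.244e+02 -1.043e+02  1.110e-01] 2.35 rel tcp [-24.1  -3.7]
```

Call:
play_rows --pt "-1 10.5 -10" --pt "0 0 -25" --pt "0 0 -20" --pt "0 0 -5" --pt "0 0 0" --turn '[0.04,0,0,0,0]'

```text
clock: 17.25
position: [648.4, -84.7, -5.1]
ee_rot: [0.652, 0.758, 0.012, -0.002]
contact_force: [-0.9, -1.2, -1.3]
gripper_width: 19.8
```

```bash
python3 hp.py place2.png
```

```text
17.25 [648.4 -84.7  -5.1] [ 0.652  0.758  0.012 -0.002] 19.8
```

View pics/place2.png

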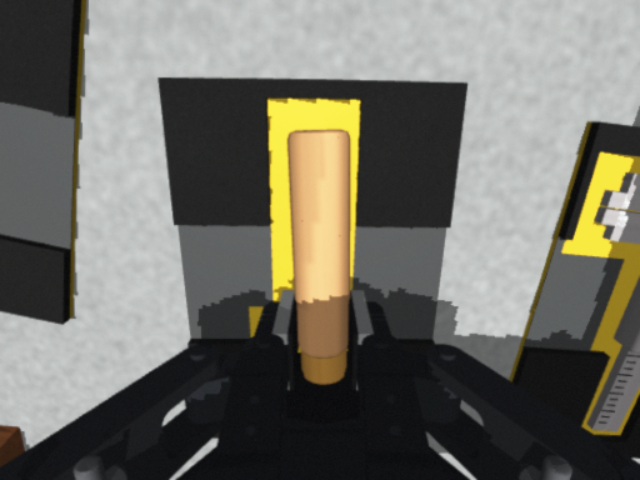

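Call:
play_rows --pt "-1 -4 -8" --pt "0 0 -6" --pt "0 0 -3" --pt "0 0 0" --pt "0 0 0" --turn '[-0.01,0,0,0,0]'

```text
clock: 17.8
position: [649.4, -89.0, -20.4]
ee_rot: [0.656, 0.755, 0.014, 0.0]
contact_force: [-0.2, 0.9, -0.9]
gripper_width: 19.9
```

Call:
play_rows --pt "-2 0 -2" --pt "0 0 0" --turn '[0,0]'

```text
clock: 18.0
position: [647.6, -89.1, -22.1]
ee_rot: [0.656, 0.755, 0.014, 0.001]
contact_force: [0.3, 0.4, -0.8]
gripper_width: 20.1
```

Call:
play_rows --pt "0 0 -2" --pt "0 0 0" --turn '[0,0]'

```text
clock: 18.2
position: [648.1, -89.1, -23.5]
ee_rot: [0.656, 0.755, 0.015, 0.001]
contact_force: [-0.2, -0.9, 0.3]
gripper_width: 20.0
```

Force has gone from about -1 (tool's weight) to near 0, so it touches. Release and lift.

Call:
play_rows --pt "0 0 -0.5" --pt "0 0 0" --pt "0 0 0" --pt "0 0 0" --pt "0 0 0" --pt "0 0 0" --pt "0 0 0" --turn '[0,0,0,0,0,0,0]' --grip 0.6

```text
clock: 18.9
position: [649.0, -89.0, -23.2]
ee_rot: [0.656, 0.755, 0.015, 0.002]
contact_force: [0.4, 0.1, -0.1]
gripper_width: 68.4
```

Call:
play_rows --pt "0 0 15" --pt "0 0 35" --pt "0 0 45" --pt "0 0 45" --pt "0 0 20" --pt "0 0 0" --pt "0 0 0" --turn '[0,0,0,0,0,0,0]' --grip 1

```text
clock: 19.6
position: [647.3, -89.6, 148.5]
ee_rot: [0.656, 0.755, 0.016, 0.003]
contact_force: [0.0, -0.5, -1.0]
gripper_width: 85.1
```

```bash
python3 look.py paddle 647 -89 0.14 padp.png
```

```text
t 19.6 tcp [647.3 -89.6 148.5] phi -1.43
sil 0.71 4078 [666. -91.]
n 12959 4012 ztop [ 8.8 24.3]
all (array([ 6.441e+02, -1.036e+02,  5.150e-01]), np.float64(8.33))
mask (array([ 6.477e+02, -9.030e+01,  1.610e-01]), np.float64(0.15))
```

Call:
play_rows --pt "-27 -12 0" --pt "-27 -12 0" --pt "-27 -12 0" --pt "-27 -12 0" --pt "-27 -12 0" --pt "-27 -12 0" --pt "-27 -12 0" --pt "-17 -10 0" --pt "0 0 0" --pt "0 0 0" --turn '[0.14,0.14,0.14,0.14,0.14,0.14,0.14,0.1,0,0]'

```text
clock: 20.7
position: [422.1, -185.0, 129.3]
ee_rot: [0.153, 0.988, 0.007, -0.021]
contact_force: [-0.1, -0.3, -0.5]
gripper_width: 85.4
```

```bash
python3 look.py micrometer 444 -190 1.23 mic1.png
```

```text
t 20.7 tcp [ 422.1 -185.   129.3] phi -0.307
sil 0.79 3003 [ 443. -212.]
n 6098 2800 ztop [ 9.4 14.5]
all (array([ 507.8  , -184.5  ,    1.469]), np.float64(11.54))
mask (array([ 446.5  , -162.3  ,    1.153]), np.float64(0.82))
```

View pics/mic1.png

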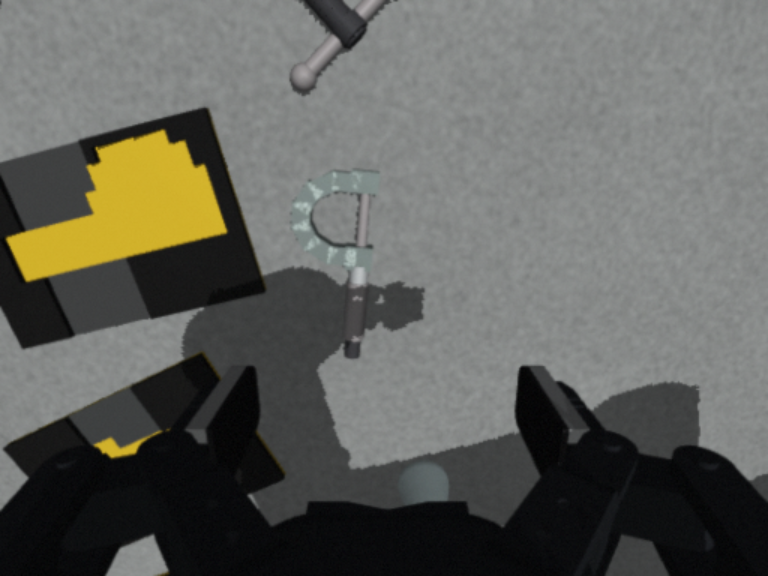

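```bash
python3 - <<'E'
import numpy as np
W=np.load("mic1.png.npz")["W"]
f=np.array([446.5,-162.3]);a=1.153;R=np.array([[np.cos(a),-np.sin(a)],[np.sin(a),np.cos(a)]])
for u,v in [(235,236),(236,228),(237,215),(237,200),(238,187),(239,180),(243,145),(244,125),(246,116)]:
    print((u,v),W[v,u].round(1),((W[v,u,:2]-f)@R).round(1))
E
```

```text
(235, 236) [ 459.5 -130.2   13.3] [34.6  1.2]
(236, 228) [ 455.3 -139.1   14.2] [24.8  1.4]
(237, 215) [ 449.3 -153.3   15.8] [9.4 1.1]
(237, 200) [ 444.  -168.6   15.4] [-6.8 -0.3]
(238, 187) [ 438.8 -180.9   13.9] [-20.2  -0.5]
(239, 180) [ 435.5 -187.6   14.3] [-27.6  -0.2]
(243, 145) [ 420.8 -218.9   10. ] [-62.2   0.5]
(244, 125) [ 413.8 -237.1   13. ] [-81.6  -0.4]
(246, 116) [ 409.4 -244.4   12.1] [-90.1   0.6]
```

Call:
play_rows --pt "13 12 -35" --pt "11.5 11 -40" --pt "0 0 -35" --pt "0 0 -15" --pt "0 0 0" --pt "0 0 0" --turn '[-0.06,-0.05,0,0,0,0]'

```text
clock: 21.4
position: [455.3, -159.1, 0.2]
ee_rot: [0.208, 0.978, 0.008, -0.017]
contact_force: [0.5, -0.3, -0.1]
gripper_width: 85.6
```

Call:
play_rows --pt "-8 -3 -8" --pt "0 0 -10" --pt "0 0 -6" --pt "0 0 -2" --pt "0 0 0" --turn '[0,0,0,0,0]'

```text
clock: 21.9
position: [449.3, -162.6, -25.1]
ee_rot: [0.209, 0.978, 0.008, -0.014]
contact_force: [0.3, -0.2, -0.7]
gripper_width: 85.6
```

Call:
play_rows --pt "-3 1 -4.5" --pt "0 0 0" --pt "0 0 0" --pt "0 0 0" --pt "0 0 0" --pt "0 0 0" --pt "0 0 0" --pt "0 0 0" --turn '[0,0,0,0,0,0,0,0]' --grip -1

```text
clock: 22.7
position: [452.3, -162.4, -26.9]
ee_rot: [0.207, 0.978, 0.008, -0.007]
contact_force: [1.4, -0.0, 1.7]
gripper_width: 12.4
```

Call:
play_rows --pt "0 0 5" --pt "0 0 10" --pt "0 0 15" --pt "0 0 0" --turn '[0,0,0,0]'

```text
clock: 23.1
position: [449.1, -161.9, 3.5]
ee_rot: [0.208, 0.978, 0.008, -0.011]
contact_force: [1.0, 0.8, -2.3]
gripper_width: 12.7
```

```bash
python3 held.py micrometer 1.155; cp pics/micrometer_held.png pics/mh.png
```

```text
side 0.84 459 med [ 441. -222.   40.] z5/95 [-1. 44.]
scene 0.86 293 med [ 452. -230.   39.] z5/95 [16. 44.]
scene 0.22 739 med [684. -87.  19.] z5/95 [11. 25.]
t 23.1 tcp [ 449.1 -161.9    3.5] phi -0.419 q [ 0.208  0.978  0.008 -0.011] w 12.7 F [ 1.   0.8 -2.3]
wrist 0.97 13478 z [38.9 43.  45.2]
fit [ 449.1   -163.3      1.104] 0.82 rel tcp [-0.  -1.4]
```

View pics/mh.png

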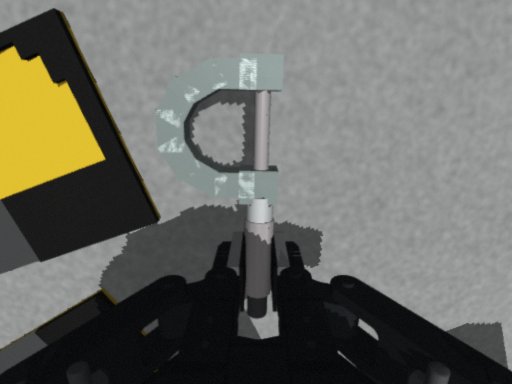

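Call:
play_rows --pt "0 0 30" --pt "5 -5 30" --pt "18 -11 5" --pt "18 -11 5" --pt "18 -11 5" --pt "18 -11 0" --pt "18 -11 0" --pt "18 -11 0" --pt "18 -11 0" --pt "18 -11 0" --pt "15 -8 0" --pt "0 0 0" --turn '[0,-0.1,-0.13,-0.13,-0.13,-0.13,-0.13,-0.13,-0.13,-0.13,-0.1,0]'

```text
clock: 24.6
position: [610.9, -265.6, 69.3]
ee_rot: [0.756, 0.655, 0.016, -0.014]
contact_force: [-0.0, -0.3, -2.2]
gripper_width: 12.8
```

Call:
play_rows --pt "1 5 -15" --pt "0 0 -30" --pt "0 0 -22" --pt "0 0 -6" --pt "0 0 0" --turn '[0.05,0,0,0,0]'

```text
clock: 25.1
position: [608.1, -259.0, -8.5]
ee_rot: [0.736, 0.677, 0.015, -0.017]
contact_force: [0.4, -0.7, -1.6]
gripper_width: 12.4
```

```bash
python3 hp.py place3.png;  python3 held.py micrometer -0.1
```

```text
25.1 [ 608.1 -259.    -8.5] [ 0.736  0.677  0.015 -0.017] 12.4
side 0.55 367 med [ 549. -266.   31.] z5/95 [20. 35.]
scene 0.42 74 med [ 630. -261.   33.] z5/95 [25. 37.]
scene 0.34 604 med [619.  83.   9.] z5/95 [ 4. 22.]
t 25.15 tcp [ 608.3 -259.    -8.1] phi -1.655 q [ 0.736  0.677  0.015 -0.017] w 12.4 F [ 0.1 -0.1 -2.5]
wrist 0.68 13126 z [28.2 32.  33.8]
fit [ 6.071e+02 -2.601e+02 -1.360e-01] 0.87 rel tcp [-1.2 -1.1]
```

View pics/place3.png

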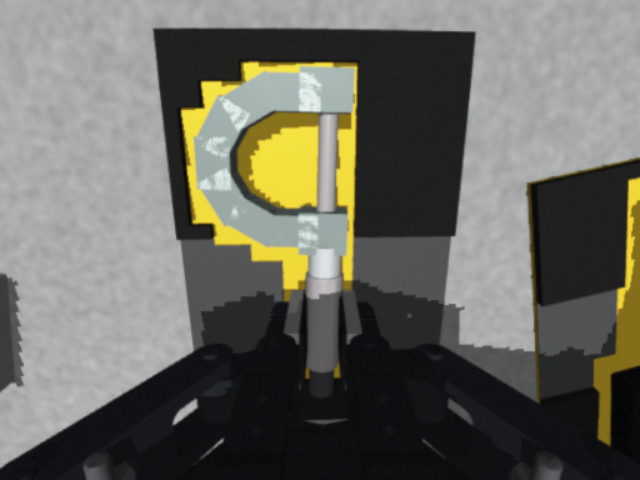

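Call:
play_rows --pt "2.5 -1.5 -3" --pt "0 0 -6" --pt "0 0 -3.5" --pt "0 0 0" --pt "0 0 0" --turn '[0.04,0,0,0,0]'

```text
clock: 25.95
position: [613.5, -261.3, -17.1]
ee_rot: [0.723, 0.691, 0.017, -0.014]
contact_force: [-0.6, -0.5, -2.0]
gripper_width: 12.3
```

```bash
python3 held.py micrometer -0.1
```

```text
side 0.95 330 med [ 557. -271.   21.] z5/95 [14. 25.]
side 0.37 1233 med [649.  76.   6.] z5/95 [ 1. 10.]
scene 0.54 46 med [ 633. -263.   23.] z5/95 [20. 27.]
t 25.95 tcp [ 613.5 -261.3  -17.1] phi -1.616 q [ 0.723  0.691  0.017 -0.014] w 12.3 F [-0.6 -0.5 -2. ]
wrist 0.63 13497 z [18.5 22.5 24.6]
fit [ 6.122e+02 -2.623e+02 -9.700e-02] 1.06 rel tcp [-1.3 -1. ]
```

Call:
play_rows --pt "-1.5 0.5 -3" --pt "0 0 -2" --pt "0 0 -1" --pt "0 0 0" --turn '[0,0,0,0]'

```text
clock: 26.65
position: [612.4, -260.8, -23.0]
ee_rot: [0.723, 0.691, 0.017, -0.013]
contact_force: [-0.2, 0.7, -1.3]
gripper_width: 12.7
```

Call:
play_rows --pt "0 0 -1" --pt "0 0 0" --pt "0 0 0" --pt "0 0 0" --pt "0 0 0" --pt "0 0 0" --pt "0 0 0" --turn '[0,0,0,0,0,0,0]' --grip 0.6

```text
clock: 27.35
position: [613.7, -261.4, -22.3]
ee_rot: [0.722, 0.691, 0.018, -0.012]
contact_force: [-0.6, 0.2, 0.7]
gripper_width: 68.4
```

Call:
play_rows --pt "0 0 15" --pt "0 0 35" --pt "0 0 45" --pt "0 0 45" --pt "0 0 20" --pt "0 0 0" --pt "0 0 0" --turn '[0,0,0,0,0,0,0]' --grip 1

```text
clock: 28.05
position: [611.8, -261.6, 149.5]
ee_rot: [0.722, 0.691, 0.018, -0.01]
contact_force: [-0.1, 0.0, -0.8]
gripper_width: 85.7
```

```bash
python3 look.py micrometer 610 -262 -0.1 micp.png
```

```text
t 28.05 tcp [ 611.8 -261.6  149.5] phi -1.614
sil 0.71 2841 [ 565. -267.]
n 12262 2719 ztop [ 8.6 17.1]
all (array([ 6.091e+02, -2.326e+02, -2.500e-01]), np.float64(10.12))
mask (array([ 6.106e+02, -2.620e+02, -8.600e-02]), np.float64(0.92))
```

Call:
play_rows --pt "-27 -13 0" --pt "-27 -13 0" --pt "-27 -13 0" --pt "-27 -13 0" --pt "-27 -13 0" --pt "-27 -13 0" --pt "-25 -13 0" --pt "-7 -6 0" --pt "0 0 0" --pt "0 0 0" --turn '[-0.135,-0.135,-0.135,-0.135,-0.135,-0.135,-0.135,-0.12,0,0]'

```text
clock: 29.15
position: [400.5, -355.8, 129.1]
ee_rot: [0.978, 0.209, 0.011, -0.016]
contact_force: [0.3, 0.7, -0.1]
gripper_width: 85.4
```

```bash
python3 look.py chuck_key 413.5 -363 -1.105 key1.png
```

```text
t 29.15 tcp [ 400.5 -355.8  129.1] phi -2.721
sil 0.63 2254 [ 407. -340.]
n 2638 2148 ztop [13.4 17.5]
all (array([ 412.3  , -363.2  ,   -1.105]), np.float64(2.03))
mask (array([ 412.5  , -363.   ,   -1.108]), np.float64(0.01))
```

View pics/key1.png

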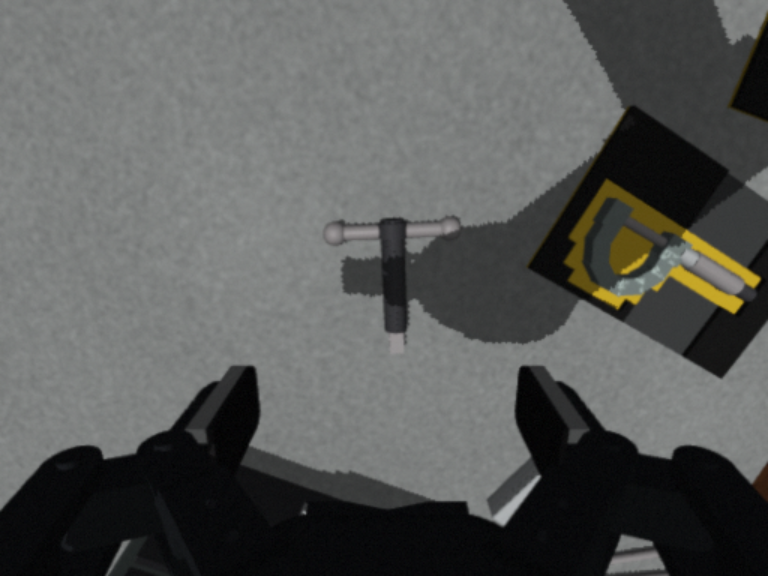

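```bash
python3 - <<'E'
import numpy as np
for f in ("scene0","side0","key1.png"):
    W=np.load(f+".npz")["W"].reshape(-1,3)
    k=(abs(W[:,0]-412)<130)&(W[:,1]<-300)&(W[:,1]>-520)&(W[:,2]>20)&(W[:,2]<110)
    q=W[k]; print(f,k.sum())
    if k.sum(): 
        H,xe,ye=np.histogram2d(q[:,0],q[:,1],bins=[range(280,560,20),range(-520,-280,20)])
        for i,j in np.argwhere(H>3): print((xe[i],ye[j]),int(H[i,j]),end=" ")
        print()
E
```

```text
scene0 3

side0 5
(np.int64(380), np.int64(-340)) 4 
key1.png 10
(np.int64(380), np.int64(-340)) 10
```

Nothing tall near the key; descend.

Call:
play_rows --pt "8 -4 -35" --pt "6 -3 -40" --pt "0 0 -35" --pt "0 0 -15" --pt "0 0 0" --pt "0 0 0" --turn '[0.02,0.02,0,0,0,0]'

```text
clock: 29.85
position: [422.0, -361.7, 0.7]
ee_rot: [0.971, 0.237, 0.012, -0.014]
contact_force: [0.2, 0.7, 0.1]
gripper_width: 85.6
```

Call:
play_rows --pt "-8 0 -8" --pt "0 0 -10" --pt "0 0 -7" --pt "0 0 -2" --pt "0 0 0" --turn '[-0.015,0,0,0,0]'

```text
clock: 30.35
position: [415.8, -362.6, -25.0]
ee_rot: [0.973, 0.23, 0.015, -0.011]
contact_force: [0.8, 0.4, 0.2]
gripper_width: 85.4
```

Call:
play_rows --pt "-3 0 -4.5" --pt "0 0 0" --pt "0 0 0" --pt "0 0 0" --pt "0 0 0" --pt "0 0 0" --pt "0 0 0" --pt "0 0 0" --turn '[0,0,0,0,0,0,0,0]' --grip -1

```text
clock: 31.15
position: [410.8, -364.6, -26.7]
ee_rot: [0.973, 0.231, 0.014, -0.01]
contact_force: [-0.8, -0.8, 0.6]
gripper_width: 13.5
```

Call:
play_rows --pt "0 0 10" --pt "0 0 25" --pt "0 0 40" --pt "10 10 40" --pt "35 25 10" --pt "38 28 0" --pt "38 28 0" --pt "38 28 0" --pt "30 38 0" --pt "20 42 0" --pt "10 45 0" --pt "0 45 0" --turn '[0,0,0,0,0.1,0.1,0.1,0.1,0.1,0.1,0.1,0.1]'

```text
clock: 32.35
position: [632.8, -64.9, 105.4]
ee_rot: [0.8, 0.599, 0.007, -0.016]
contact_force: [0.8, -0.4, -2.2]
gripper_width: 13.6
```

Call:
play_rows --pt "-2 45 0" --pt "-2 45 0" --pt "-2 45 0" --pt "-2 45 0" --pt "-2 45 0" --pt "-2 45 -10" --pt "-2 45 -15" --pt "-2 20 -20" --pt "0 0 0" --pt "0 0 0" --turn '[0.05,0.05,0.05,0.05,0.03,0,0,0,0,0]'

```text
clock: 33.35
position: [610.0, 292.9, 59.5]
ee_rot: [0.719, 0.695, 0.003, -0.018]
contact_force: [0.1, -0.1, -1.1]
gripper_width: 14.0
```

```bash
python3 held.py chuck_key -0.06
```

```text
side 0.63 146 med [572. 288.  97.] z5/95 [ -0. 103.]
scene 0.61 114 med [632. 287.  99.] z5/95 [ 93. 103.]
t 33.35 tcp [610.  292.9  59.5] phi -1.604 q [ 0.719  0.695  0.003 -0.018] w 14.0 F [ 0.1 -0.1 -1.1]
wrist 0.77 8638 z [ 96.5 100.4 104.5]
fit [ 6.093e+02  2.915e+02 -5.100e-02] 0.03 rel tcp [-0.7 -1.4]
```

Call:
play_rows --pt "4 -17 0" --pt "4 -17 -15" --pt "0 0 -25" --pt "0 0 -20" --pt "0 0 -5" --pt "0 0 0" --pt "0 0 0" --turn '[0,0,0,0,0,0,0]'

```text
clock: 34.35
position: [623.8, 249.3, -0.3]
ee_rot: [0.722, 0.691, 0.009, -0.017]
contact_force: [0.3, -0.2, -1.6]
gripper_width: 13.6
```

```bash
python3 held.py chuck_key -0.06; python3 hp.py place4.png
```

```text
side 0.58 130 med [586. 244.  38.] z5/95 [ 6. 44.]
scene 0.72 476 med [ 568. -266.   14.] z5/95 [ 4. 18.]
scene 0.71 115 med [646. 246.  40.] z5/95 [33. 44.]
t 34.35 tcp [ 6.238e+02  2.493e+02 -3.000e-01] phi -1.614 q [ 0.722  0.691  0.009 -0.017] w 13.6 F [ 0.3 -0.2 -1.6]
wrist 0.82 8708 z [36.2 40.4 44.3]
fit [ 6.231e+02  2.480e+02 -6.000e-02] 0.03 rel tcp [-0.7 -1.3]
34.65 [ 6.235e+02  2.501e+02 -4.000e-01] [ 0.722  0.692  0.009 -0.017] 13.5
```

View pics/place4.png

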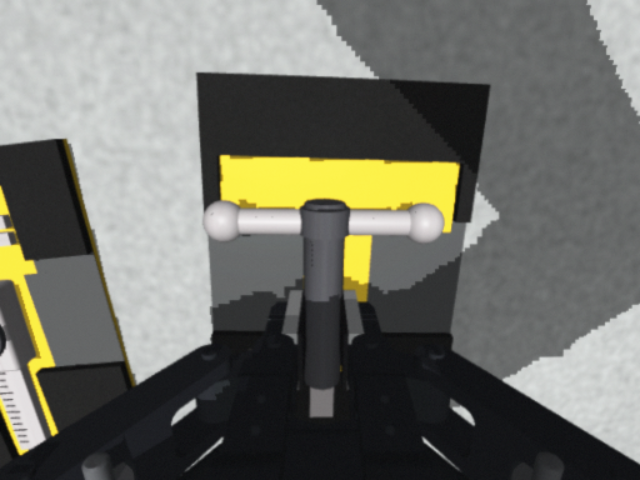

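Call:
play_rows --pt "-5.5 8 0" --pt "0 0 -4" --pt "0 0 -6" --pt "0 0 -3" --pt "0 0 0" --turn '[0,0,0,0,0]'

```text
clock: 35.2
position: [616.9, 259.6, -14.5]
ee_rot: [0.721, 0.692, 0.009, -0.017]
contact_force: [0.8, -0.4, -2.9]
gripper_width: 13.7
```

```bash
python3 held.py chuck_key -0.06
```

```text
side 0.7 84 med [576. 253.  24.] z5/95 [18. 29.]
side 0.42 1124 med [648.  72.   6.] z5/95 [ 1. 10.]
scene 0.62 162 med [633. 257.  26.] z5/95 [ 2. 35.]
scene 0.49 2593 med [ 602. -251.    6.] z5/95 [ 0. 11.]
t 35.2 tcp [616.9 259.6 -14.5] phi -1.612 q [ 0.721  0.692  0.009 -0.017] w 13.7 F [ 0.8 -0.4 -2.9]
wrist 0.81 8757 z [22.  26.2 30.1]
fit [ 6.162e+02  2.583e+02 -6.300e-02] 0.02 rel tcp [-0.7 -1.3]
```

Call:
play_rows --pt "0 -1 -4" --pt "0 0 -3" --pt "0 0 -1.5" --pt "0 0 0" --turn '[0,0,0,0]'

```text
clock: 35.9
position: [617.8, 258.5, -22.3]
ee_rot: [0.722, 0.692, 0.01, -0.017]
contact_force: [-0.1, 0.2, -1.5]
gripper_width: 13.7
```

Call:
play_rows --pt "0 0 -1.5" --pt "0 0 0" --turn '[0,0]'

```text
clock: 36.1
position: [618.1, 258.7, -23.4]
ee_rot: [0.721, 0.692, 0.01, -0.017]
contact_force: [-1.2, -0.0, -0.9]
gripper_width: 13.3
```

Call:
play_rows --pt "0 0 0" --pt "0 0 0" --pt "0 0 0" --pt "0 0 0" --pt "0 0 0" --pt "0 0 0" --turn '[0,0,0,0,0,0]' --grip 0.6

```text
clock: 36.7
position: [619.7, 259.6, -21.5]
ee_rot: [0.721, 0.692, 0.012, -0.016]
contact_force: [0.2, 0.5, 0.2]
gripper_width: 68.2
```

Call:
play_rows --pt "0 0 15" --pt "0 0 35" --pt "0 0 45" --pt "0 0 45" --pt "0 0 20" --pt "0 0 0" --pt "0 0 0" --turn '[0,0,0,0,0,0,0]' --grip 1

```text
clock: 37.4
position: [618.5, 258.1, 150.2]
ee_rot: [0.721, 0.692, 0.013, -0.015]
contact_force: [-0.0, -0.2, -0.3]
gripper_width: 84.9
```

```bash
python3 look.py chuck_key 617 257 -0.06 keyp.png; cat > fin.py <<'E'
from h import *
tg=dict(chuck_key=(617.1,256.9,-.058),paddle=(646.3,-90,.137),caliper=(632.3,82.8,.038),micrometer=(610.2,-261.7,-.096))
def tilt(q):
    return np.nan
for cam in ("scene","side"):
    im,d,p=shot(cam); W=world(d,p); save("fin_"+cam+".png",im); W0=np.load(cam+"0.npz")["W"]
    for n,t in tg.items():
        for r in silhouettes(cam,n+"_center")[:3]:
            q=W[r["mask"]]; c=np.median(q[:,:2],0)
            if np.hypot(*(c-t[:2]))<70 and r["mask"].sum()<900:
                q=q[(q[:,2]>8.5)]; print(cam,n,round(r["score"],2),len(q),fit(q[:,:2],n,False,[t[2]]),"z",np.percentile(q[:,2],[50,95]).round(1)); break
    for g,c in dict(flask=(452,-3),cylinder=(560,440)).items():
        o=[]
        for w in (W0,W):
            k=(np.hypot(w[...,0]-c[0],w[...,1]-c[1])<50)&(w[...,2]>25)&(w[...,2]<130); o.append((np.median(w[k],0).round(1).tolist(),int(k.sum())))
        print(cam,g,o)
im=cv2.imread("pics/fin_scene.png")[150:300,90:440]; cv2.imwrite("pics/fin.png",cv2.resize(im,(798,342),interpolation=2))
E
python3 fin.py
```

```text
t 37.4 tcp [618.5 258.1 150.2] phi -1.611
sil 0.86 2118 [584. 257.]
n 11824 2020 ztop [ 8.6 18.4]
all (array([ 5.852e+02,  2.583e+02, -8.400e-02]), np.float64(8.5))
mask (array([ 6.171e+02,  2.567e+02, -7.400e-02]), np.float64(0.06))
scene chuck_key 0.88 327 (array([ 6.192e+02,  2.558e+02, -5.400e-02]), np.float64(0.07)) z [15.8 21. ]
scene paddle 0.8 700 (array([ 6.488e+02, -8.900e+01,  1.670e-01]), np.float64(0.12)) z [19.4 24.9]
scene caliper 0.83 326 (array([6.343e+02, 8.510e+01, 2.200e-02]), np.float64(1.0)) z [15.9 22.2]
scene micrometer 0.97 394 (array([ 6.127e+02, -2.601e+02, -5.700e-02]), np.float64(0.84)) z [15.4 19. ]
scene flask [([450.2, -6.3, 39.1], 34), ([451.2, 2.9, 51.3], 187)]
scene cylinder [([559.4, 444.1, 87.4], 348), ([559.7, 443.9, 88.4], 348)]
side chuck_key 0.52 145 (array([ 6.178e+02,  2.524e+02, -6.100e-02]), np.float64(0.57)) z [15.2 21.1]
side paddle 0.87 424 (array([ 6.475e+02, -9.240e+01,  1.720e-01]), np.float64(0.26)) z [19.6 25. ]
side caliper 0.86 166 (array([6.331e+02, 8.060e+01, 4.000e-02]), np.float64(1.85)) z [15.7 21.9]
side micrometer 0.77 370 (array([ 6.106e+02, -2.640e+02, -9.000e-02]), np.float64(1.02)) z [15.4 19. ]
side flask [([441.0, -3.7, 50.2], 162), ([440.8, -3.7, 49.3], 169)]
side cylinder [([548.2, 439.3, 83.0], 206), ([548.0, 439.3, 83.1], 206)]
```

View pics/fin.png

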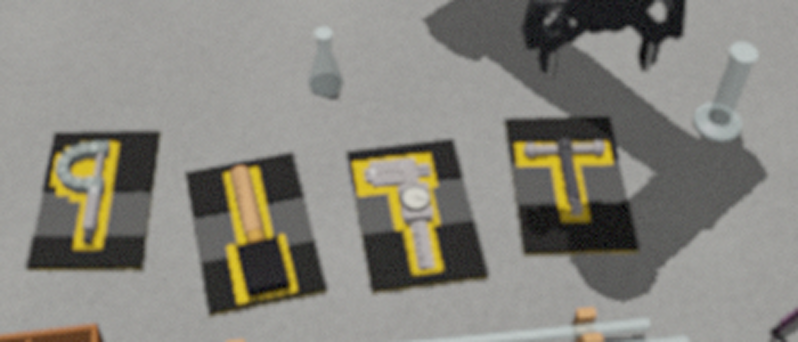

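```bash
python3 -c "
from h import *
print(arm.job_done())"
```

```text
the job is handed in; nothing more can be done
None
```

I laid all four tools in their own pockets, pointing the right way, and handed the job in at about 37 s of robot time. It reports no verdict, so the results below are my own measurements.

Wrist camera views after each release, against pocket positions measured from the scene and side cameras before the first move:

| Tool | Horizontal error | Angle error |
|---|---|---|
| Chuck key | under 1 mm | 0.02 rad |
| Paddle | about 1.5 mm | 0.02 rad |
| Caliper | about 3 mm | 0.03 rad |
| Micrometer | under 1 mm | 0.01 rad |

- **Resting on the floor:** the tools' top heights match lying 3 mm above the bench, within about 2 mm of noise. I did not measure tilt separately.
- **Glass pieces:** in the side view, before and after, flask and cylinder agree within about 1 mm. The scene view agrees for the cylinder. It cannot be compared for the flask, because the arm hid it at the start; the final picture shows it upright.

**Checks that failed or disagreed:**
- **Fingertip height:** the shut fingertips stood about 32 mm above the reported TCP, which the text puts at the tips. My first grasp on the caliper therefore closed in the air above it without moving it. I measured the offset with the cameras and allowed for it from then on.
- **Grip widths:** the gripper read 2 to 3 mm less than the stated tool sizes.
- **Gripper tilt:** it drifted by up to about 0.04 rad during the moves, and I could not correct it through the move interface.
- **Final outside views:** the scene and side fits differ from the wrist fits by up to about 5 mm for the caliper and key, still well within the 14 mm limit.
- **Pictures:** I viewed 13 of the 14 allowed.

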